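# Press the fallen tin back into the packed row

### The job

One of the four food tins has come out of the row on the wooden tray and lies on its side: stand it upright on the bare worktop (either end up) and let go of it, then take it again and set it down, released, on the front of the tray, in the free lane between the salt shaker and the jar, facing the gap in the row. Then push it straight back into the gap, which is narrower than the tin, so that its neighbours slide apart and all four tins stand upright side by side against the back rail. Do not tip any of the other tins, and leave the shaker, the jar, the mug and the kitchen timer standing where they are.

Things in the scene. Friction and masses are not known exactly. Their poses are not given: they have to be found in the camera images.
- tin_out: loose food tin lying on its side on the worktop, left or right of the tray: a plain cylinder 57 mm in diameter, 72 mm long, about 0.2 kg, smooth. Origin at the centre of one end face, z along its axis into the tin (other end at z = 72 mm); at the start the axis is level, 29 mm up, pointing to the left (+y) within about 40 degrees. A wall cabinet hangs 0.57 m up, over x + y > 0.95 m.
- tray: fixed wooden tray, open in front. Origin on the worktop, mid row line; x from front to back, y left along the row, z up. Board top z = 6 mm, x -127 to 41, y -150 to 150 mm. Back rail front face x = 29 mm; end cheeks' inner faces y = +-119 mm, x from -31 mm to the rail; all 40 mm high. A tin fully home has its axis at x = 0. Four tins side by side leave 10 mm spare between the cheeks.
- tray_lane (a point): point on the board (z = 6 mm) in the free lane before the gap, at x = -88, y = 32 mm in the tray frame, same axes: the tin can be set down with its axis here. The gap, between tin_left and tin_mid, lies straight behind it (+x) and is 26 to 44 mm wide at the start. Tins, board and rail are smooth (friction about 0.3).
- tin_left: the same plain metal food tin, a cylinder 57 mm in diameter and 72 mm high (about 0.2 kg); origin at the centre of its underside, z up its axis. It stands upright, loose, in the row on the tray, at the back rail, left of the gap, alone.
- tin_mid: the same plain metal food tin, a cylinder 57 mm in diameter and 72 mm high (about 0.2 kg); origin at the centre of its underside, z up its axis. It stands upright, loose, in the row on the tray, at the back rail, just right of the gap.
- tin_right: the same plain metal food tin, a cylinder 57 mm in diameter and 72 mm high (about 0.2 kg); origin at the centre of its underside, z up its axis. It stands upright, loose, in the row on the tray, at the back rail, at the right end of the row, beyond tin_mid.
- shaker: glass salt shaker with a steel cap, 44 mm in diameter, 90 mm high; origin at the centre of its underside. Stands loose on the front of the tray on one side of the lane (either side). Must not be shifted.
- jar: glass jar with a screw lid, 64 x 68 mm, 84 mm high; origin at the centre of its underside. Stands loose on the front of the tray on the other side of the lane; the lane between the two is at least 90 mm wide. Must not be shifted.
- mug: striped mug, 65 mm across, 88 mm with its handle, 50 mm high; origin at the centre of its underside. Stands on the worktop on the other side of the tray from the lying tin. Must not be shifted.
- timer: wind-up kitchen timer, 63 mm in diameter, 48 mm high; origin at the centre of its underside. Stands at the far right of the worktop. Must not be shifted.
Not all that is in view belongs to the job. Leave any yellow look-alike of the tin_out alone.

How it is judged (in metres and radians):
On the way, in this order (a step that is already met when the one before it is completed fails the run):
1. the lying tin stands upright on the bare worktop, on either end, and is let go ((angle between tin_out's own z axis and vertical below 0.1 rad or angle between tin_out's own z axis and vertical above 3.04 rad) and contact force between tin_out and the fingers below 0.1 N and linear speed of tin_out below 0.02 m/s and contact force between tin_out and tray below 0.05 N and height (world z) of tin_out below 0.08 m), for 0.2 s.
2. the tin stands upright and let go on the front of the tray, in the lane before the gap ((angle between tin_out's own z axis and vertical below 0.1 rad or angle between tin_out's own z axis and vertical above 3.04 rad) and contact force between tin_out and the fingers below 0.1 N and linear speed of tin_out below 0.02 m/s and contact force between tin_out and tray above 0.3 N and x of tin_out in the frame of tray below -0.05 m and y of tin_out in the frame of tray between -0.01 and 0.075 m), for 0.2 s.
At the end, for the whole second after the job is handed in: The tin stands upright (0.1 rad, either end up) on the board between tin_left and tin_mid; the other tins stand upright too, in their old order; the axes of all four are within 8 mm of the home line at the back rail; all released and at rest ((angle between tin_out's own z axis and vertical below 0.1 rad or angle between tin_out's own z axis and vertical above 3.04 rad) and contact force between tin_out and the fingers below 0.1 N and linear speed of each of tin_out, tin_left, tin_mid, tin_right below 0.02 m/s and x of tin_out in the frame of tray between -0.008 and 0.008 m and y of tin_out in the frame of tray between 0.01 and 0.05 m and z of tin_out in the frame of tray below 0.084 m and angle between each of tin_left, tin_mid, tin_right's own z axis and vertical below 0.1 rad and x of tin_left in the frame of tray between -0.008 and 0.008 m and z of each of tin_left, tin_mid, tin_right in the frame of tray below 0.012 m and x of tin_mid in the frame of tray between -0.008 and 0.008 m and x of tin_right in the frame of tray between -0.008 and 0.008 m and y of tin_left in the frame of tray above 0.05 m and y of tin_mid in the frame of tray below 0.01 m and y of tin_right in the frame of tray below -0.05 m); the robot touches nothing.
It fails at once if one of the other tins is tipped by more than 0.35 rad (angle between any of tin_left, tin_mid, tin_right's own z axis and vertical above 0.35 rad).
It fails at once if the shaker is shifted by more than 20 mm or tipped (distance of shaker from where it was at the start of the episode above 0.02 m or angle between shaker's own z axis and vertical above 0.35 rad).
It fails at once if the jar is shifted by more than 20 mm or tipped (distance of jar from where it was at the start of the episode above 0.02 m or angle between jar's own z axis and vertical above 0.35 rad).
It fails at once if the mug is shifted by more than 20 mm or tipped (distance of mug from where it was at the start of the episode above 0.02 m or angle between mug's own z axis and vertical above 0.35 rad).
It fails at once if the timer is shifted by more than 20 mm or tipped (distance of timer from where it was at the start of the episode above 0.02 m or angle between timer's own z axis and vertical above 0.35 rad).
It also fails if it takes over 72 s, if anything falls off the work surface, if the arm or the gripper's body presses on something with over 40 N, if the wrist force passes 120 N, or if a joint passes its speed limit or range.

### The arm

A 6-joint arm with a two-finger parallel gripper is mounted at the origin on a cart in front of the work surface, level with it; the furniture and walls round the work are solid. World frame = base frame: x ahead of the robot, y to its left, z up, the work surface at z = 0. Lengths are in mm, angles in rad, forces in N, time in s.
With the tool pointing down it reaches from about 275 to 750 mm from the base axis. Payload 10.2 kg.
Tool frame: the origin (TCP) lies on the centre line of the jaws, within the pads' length; the fingertips stand 17 mm ahead of it and the grasp point (between the pads) lies 2 mm behind it (ctrl.tip_extent is the distance from the TCP to the fingertips, in mm); z points along the fingers, y is the line along which they close (so a half turn about z gives the same grasp; the last joint's range is limited). The gripper opens to 85 mm and grips with 20 to 120 N. Pads are 22 mm wide; open, the fingers measure 114 mm over their backs; the gripper's body (76 mm by 85 mm) begins 54 mm behind the grasp point. The pads swing forward as they close: fully open they stand 13 mm farther back than shut.
Start: joints at [0.913, 0.313, 1.498, -0, 1.331, -0.223], TCP at [221.158, 476.152, 248.294] pointing down, gripper open.
Joint ranges: [-2.94, 2.94], [-0.97, 2.17], [0.19, 2.56], [-1.23, 4.37], [0.02, 3.11], [-2.88, 2.88]. Speed limits (rad/s): [2.39, 2.39, 3.01, 3.14, 3.14, 3.14].

### API

Orientations are given as a unit quaternion [w, x, y, z].
In Python, from rig import sensors, capture, ctrl, cut_out, place_of gives the robot as it stands.
- The arm moves only by the shell command python3 -m jog 'ROWS' [FORCE]. ROWS is JSON, a list of rows, each a list of 3 entries, a list of its own where there are three numbers: the shift along the world's x, y, z in mm, then the turn, a rotation vector about the world's x, y, z in degrees, then the closure, from 0 (fully open) to 1 (shut). A call has exactly 8 rows; each row is the pose to reach, as a shift and turn from the pose commanded when the call began; what a row does not reach only later rows make up. A row lasts 1/12 s, in which the tool goes at most 41.7 mm and 7.16 degrees, less where a joint would pass 70% of its speed; a pose out of reach is approached as far as the arm can. A call with a gripper value outside its range is refused whole. The fingers move at their own pace and stop on an object; FORCE is the grip in N (left out, the last holds). Time passes only in rows, so rows that repeat a pose let the fingers close, or fill a call up. It gives the time, the measured TCP pose, the force and the opening at its end, in the units of the state.
- sensors.sense(): the state, without advancing time (a new reading comes with each control period).
- capture(name): name is "side" or "top" or "wrist"; returns a dict with "color" (400x640x3 uint8, blue, green, red), "z_map" (400x640 float32, mm along the optical axis (not along the pixel's ray), 0 where there is no reading), "camera_matrix" (3x3 intrinsics, pixels), "R" (3x3) and "t" (3): a world point X has camera coordinates R X + t. Camera axes: x right, y down, z forward; pixel columns grow to the right and rows downward; lengths in mm; the calibration is good to about 2 mm. The wrist camera is an equidistant fisheye: a pixel r from the principal point sees the ray r / f radians off the axis. A picture is of the moment at which its call begins.
- ctrl.finish_job(): hands the job in, once; it reports no verdict.
Trained networks look in a picture, given as the dict that the camera call returned (one of the last four; its "shot" number tells which), for a name from the list of things; names that differ only in an ending like _2 or _b are one class to them, and where a whole thing is asked for, a point or a joint stands for the part that bears it (a point fixed in the world has none). Each returns a list of dicts, best first, with "p" (0 to 1); they miss things now and then, are a little off and sometimes report something else, mostly with a low value. They report only what shows in the picture. A call takes as long as a camera call. They do not tell look-alikes from the thing itself.
- cut_out(picture, query): "region" (400x640 bool, what is visible of it) and "box" ([left, top, right, bottom] in pixels, round what is visible of it).
- place_of(picture, query): "centre" ([row, column] in pixels: a listed point, or the origin of a listed thing).
The state is a dict: "time_s": time; "joints": joint angles; "dq": joint speeds; "tau": joint torques, N m; "eef_pos": TCP position; "ee_rot": TCP orientation; "force": force on the tool from outside, world axes, zero at the start; "wrist_torque": the same for the moment, N m; "grip_width": opening from 0.0 (shut) to 1.0 (fully open).
Only numpy, scipy, OpenCV 4.12 (cv2) and the standard library are available. Lean on these libraries where they do the work, as an engineer would, in place of code of your own. Each camera call takes 0.05 s, during which the arm holds its last target. There are 200 camera calls.

## Working session

There is one attempt and no reset: what is moved stays moved. The work goes in short steps, Python scripts to look and compute and a shell command to move; the robot and the scene stay as the last step left them, time stands still between calls to the robot, and variables do not carry over. Pictures are saved under pics/ and viewed, on a budget of 10 in all, crops included, one or two more only if the job needs it, and the job is handed in when it is done.

```bash
ls; mkdir -p pics; cat > h.py <<'E'
import numpy as np, cv2
from rig import sensors, capture, ctrl, cut_out, place_of
def pts(p, mask=None):
    z=p["z_map"]; K=p["camera_matrix"]
    v,u=np.nonzero((z>0) if mask is None else (mask&(z>0)))
    d=z[v,u]
    c=np.stack([(u-K[0,2])/K[0,0]*d,(v-K[1,2])/K[1,1]*d,d],1)
    return (c-p["t"])@p["R"], v,u
E
python3 - <<'E'
from h import *
a=capture("top"); b=capture("side")
cv2.imwrite("pics/top.png",a["color"]); cv2.imwrite("pics/side.png",b["color"])
for n,p in(("top",a),("side",b)):
    for q in ["tin_out","tray","tray_lane","tin_left","tin_mid","tin_right","shaker","jar","mug","timer"]:
        try: print(n,q,"cut",[(round(r["p"],2),r["box"]) for r in cut_out(p,q)][:5])
        except Exception as e: print(n,q,e)
    for q in ["tin_out","tray_lane","tray"]:
        print(n,q,"pl",[(round(r["p"],2),np.round(r["centre"],1).tolist()) for r in place_of(p,q)][:4])
s=sensors.sense(); print(s)
E
```

```text
pics
top tin_out cut [(0.96, [172.1, 184.0, 192.1, 210.3]), (0.56, [205.1, 158.6, 228.6, 178.3])]
top tray cut [(0.66, [263.0, 144.7, 356.0, 207.6])]
top tray_lane cut [(0.74, [392.3, 216.8, 414.2, 238.8]), (0.62, [260.9, 142.2, 354.8, 205.2])]
top tin_left cut [(0.54, [287.6, 146.0, 299.4, 168.7])]
top tin_mid cut [(0.83, [306.0, 150.5, 320.2, 171.5])]
top tin_right cut [(0.83, [323.9, 153.4, 341.7, 176.8]), (0.19, [207.2, 161.3, 228.2, 175.9])]
top shaker cut [(0.44, [267.8, 162.0, 285.1, 178.4])]
top jar cut [(0.79, [310.5, 168.8, 327.1, 192.4])]
top mug cut [(0.67, [388.9, 215.1, 416.0, 239.1])]
top timer cut [(0.74, [442.6, 229.2, 458.3, 247.7]), (0.65, [281.7, 145.4, 302.2, 167.3])]
top tin_out pl [(0.95, [198.8, 186.4]), (0.54, [167.7, 224.7])]
top tray_lane pl [(0.86, [179.9, 295.6])]
top tray pl [(0.87, [166.9, 311.9])]
side tin_out cut [(0.65, [287.8, 132.6, 310.7, 150.0]), (0.65, [333.7, 256.1, 359.4, 286.1]), (0.59, [253.1, 127.9, 270.5, 147.1])]
side tray cut [(0.63, [315.0, 161.7, 383.3, 222.4])]
side tray_lane cut [(0.66, [312.2, 158.6, 383.3, 219.8])]
side tin_left cu
[... 544 characters left out ...]
ay pl [(0.87, [192.6, 359.4])]
{'time_s': 1.4, 'joints': array([ 9.12574206e-01,  3.12901171e-01,  1.49768611e+00, -4.76245892e-05,
        1.33099673e+00, -2.23376772e-01]), 'dq': array([-0.00094239,  0.00103728,  0.00067494,  0.00072668, -0.00044131,
       -0.00055237]), 'tau': array([-4.07613561e-04, -4.12164867e+01, -2.59899545e+01, -1.89974799e-04,
        4.44890084e-04,  8.05659646e-07]), 'eef_pos': array([221.18292971, 476.14382944, 248.298812  ]), 'ee_rot': array([ 2.27634178e-05,  2.15708173e-01,  9.76457876e-01, -5.96129579e-06]), 'force': array([0.97164007, 0.38093882, 0.18926881]), 'wrist_torque': array([ 0.00681307, -0.00179173, -0.05340622]), 'grip_width': 0.9969155192304756}
```

```bash
python3 - <<'E'
import cv2,numpy as np
a=cv2.imread("pics/top.png")[120:260,150:480]; b=cv2.imread("pics/side.png")[110:350,230:400]
a=cv2.resize(a,None,fx=2.4,fy=2.4,interpolation=3)
cv2.imwrite("pics/v1.png",a)
cv2.imwrite("pics/v2.png",cv2.resize(b,None,fx=2.4,fy=2.4,interpolation=3))
E
```

```text
(no output)
```

View pics/v1.png

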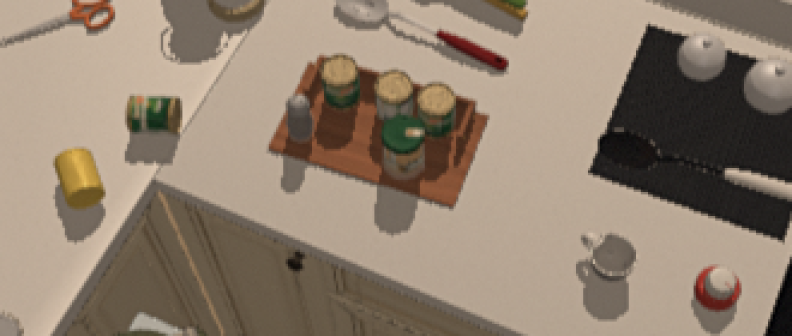

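View pics/v2.png

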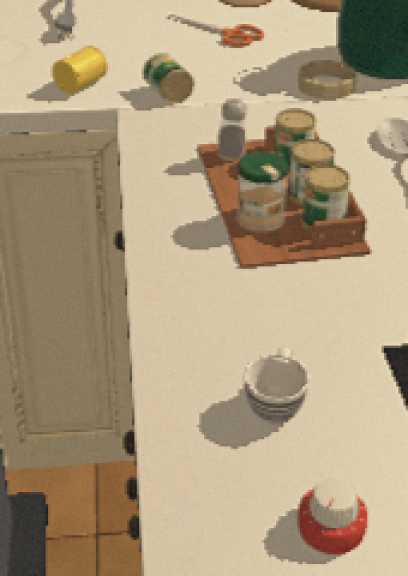

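View 1 (top): lying tins are the yellow one at about (183,194) px, the look-alike, and the green-labelled one at about (214,167) px. The tray is at about (308,175), with the shaker left of the lane and the jar right of it. View 2 (side): yellow at about (263,139), green-labelled at about (300,142). I choose the green-labelled one because the task says to leave yellow alone. Next I'll measure it and check it in a close crop.

```bash
cat >> h.py <<'E'
def ray(p,r,c,z):
    "world point at height z seen at pixel row r, col c"
    K=p["camera_matrix"]; d=p["R"].T@np.array([(c-K[0,2])/K[0,0],(r-K[1,2])/K[1,1],1.]); o=-p["R"].T@p["t"]
    return o+d*(z-o[2])/d[2]
E
python3 - <<'E'
from h import *
np.set_printoptions(suppress=True,precision=1)
for n in("top","side"):
    p=capture(n); np.savez(f"pics/{n}0.npz",**{k:p[k] for k in("color","z_map","camera_matrix","R","t")})
    print(n,"cam",-p["R"].T@p["t"],p["camera_matrix"][0,0])
    for q in ["tin_out","tin_left","tin_mid","tin_right","shaker","jar","mug","timer"]:
        for r in cut_out(p,q)[:3]:
            if r["p"]<.4: continue
            P,_,_=pts(p,cv2.erode(r["region"].astype(np.uint8),np.ones((3,3)))>0)
            if len(P): print(q,round(r["p"],2),len(P),"med",np.median(P,0),"lo",np.percentile(P,5,0),"hi",np.percentile(P,95,0))
    for q in ["tray","tray_lane"]:
        for r in place_of(p,q)[:1]: print(q,r["p"],ray(p,*r["centre"],0 if q=="tray" else 6))
p=capture("top");cv2.imwrite("pics/v3.png",cv2.resize(p["color"][140:220,160:260],None,fx=6,fy=6,interpolation=3))
E
```

```text
top cam [-231.3 -462.6 1481.2] 469.53440769231287
tin_out 0.91 289 med [277.6 325.6  49.5] lo [251.5 302.8  15.1] hi [311.  358.   57.9]
tin_out 0.66 241 med [415.3 284.3  49.4] lo [395.1 259.   29.7] hi [439.9 311.8  58. ]
tin_left 0.69 235 med [575.7  48.4  70.2] lo [560.1  29.7  24.8] hi [605.8  73.   78.4]
tin_mid 0.86 210 med [585.3 -34.5  71.1] lo [567.3 -57.2  39.2] hi [614.2 -13.9  78.9]
tin_right 0.85 237 med [ 588.4 -103.5   70.3] lo [ 573.4 -122.9   26.1] hi [617.5 -80.9  77.4]
shaker 0.55 174 med [491.9  74.6  60. ] lo [482.4  63.2  18.1] hi [512.4  91.4  92.7]
jar 0.63 309 med [505.2 -89.   83.6] lo [ 490.9 -109.3   20.5] hi [534.5 -66.5  93.6]
mug 0.65 276 med [ 497.3 -419.8   20.4] lo [ 454.9 -444.8    3.7] hi [ 512.6 -389.1   48. ]
timer 0.81 199 med [ 500.4 -570.5   34. ] lo [ 485.  -593.3   18.7] hi [ 518.7 -549.4   48.3]
tray 0.82 [598.4 -24.1   0. ]
tray_lane 0.93 [510.8   8.9   6. ]
side cam [  337.5 -1146.    745.3] 413.4050314437107
tin_out 0.74 229 med [427.4 267.4  42.7] lo [399.6 252.6  15.3] hi [455.1 304.2  57.3]
tin_out 0.74 229 med [287.9 316.4  40.4] lo
[... 222 characters left out ...]
_mid 0.41 184 med [502.6  66.1  54. ] lo [489.6  60.6  20.9] hi [516.1  73.3  92. ]
tin_right 0.69 338 med [ 598.9 -117.6   67.2] lo [ 578.8 -127.5   31.8] hi [622.4 -81.6  77.7]
tin_right 0.66 1002 med [ 545.7 -140.5    6.9] lo [ 474.8 -169.2    4. ] hi [635.7  72.8  34.7]
shaker 0.74 169 med [502.6  66.   54.4] lo [489.6  60.5  23.4] hi [516.1  72.8  91.1]
jar 0.73 559 med [ 517.8 -104.4   65.1] lo [ 494.5 -113.8   15.7] hi [544.4 -69.2  91.5]
mug 0.72 516 med [ 489.  -407.8   32.7] lo [ 461.9 -454.8   11.2] hi [ 512.  -394.5   48.8]
timer 0.95 615 med [ 511.2 -588.8   28.2] lo [ 489.5 -603.4   14. ] hi [ 535.4 -566.4   49. ]
tray 0.77 [604.2   4.7   0. ]
tray_lane 0.91 [515.8  22.1   6. ]
```

View pics/v3.png

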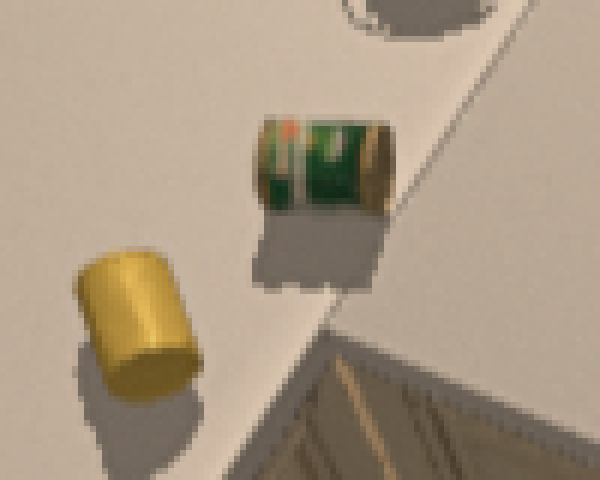

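View 3 shows the green-labelled tin at crop (325,165), which is px (214,167). It lies level, with the worktop seam just to its right; the yellow look-alike is separate. Now I'll fit exact poses.

```bash
cat > fit.py <<'E'
from h import *
from scipy.optimize import least_squares
np.set_printoptions(suppress=True,precision=1)
P=[]; 
for n in("top","side"):
    p=dict(np.load(f"pics/{n}0.npz")); P.append(pts(p)[0])
A=np.vstack(P)
def near(P,x,y,r,z0,z1): return P[(np.hypot(P[:,0]-x,P[:,1]-y)<r)&(P[:,2]>z0)&(P[:,2]<z1)]
# lying tin: capped-cylinder signed distance
def sd(q,X):
    x,y,a=q; u=np.array([np.cos(a),np.sin(a),0]); d=X-[x,y,28.5]
    t=d@u; r=np.linalg.norm(d-np.outer(t,u),axis=1)
    dx=r-28.5; dt=abs(t)-36
    return np.where(np.maximum(dx,dt)>0,np.hypot(np.maximum(dx,0),np.maximum(dt,0)),np.maximum(dx,dt))
for lab,S in(("top",P[0]),("side",P[1]),("both",A)):
    X=near(S,423,280,60,8,70)
    best=min((least_squares(sd,[423,280,a0],args=(X,),loss="soft_l1",f_scale=2) for a0 in np.radians([50,70,90,110,130])),key=lambda r:r.cost)
    print("tin_out",lab,len(X),best.x[:2],np.degrees(best.x[2]),np.sqrt(np.mean(best.fun**2)))
# standing tins
def up(q,X,R,h):
    d=np.hypot(X[:,0]-q[0],X[:,1]-q[1])-R; z=X[:,2]-h
    return np.where(np.maximum(d,z)>0,np.hypot(np.maximum(d,0),np.maximum(z,0)),np.maximum(d,z))
for nm,x,y,R,h in(("left",590,50,28.5,78),("mid",595,-36,28.5,78),("right",600,-103,28.5,78),("shaker",502,77,22,96),("jar",516,-88,33,90)):
    for lab,S in(("top",P[0]),("side",P[1]),("both",A)):
        X=near(S,x,y,R+14,14,110)
        if nm!="shaker" and nm!="jar": X=X[X[:,2]>42]
        r=least_squares(up,[x,y],args=(X,R,h),loss="soft_l1",f_scale=2); print(nm,lab,len(X),r.x,np.sqrt(np.mean(r.fun**2)))
for lab,S in(("top",P[0]),("side",P[1])):
    B=S[(S[:,2]>3.5)&(S[:,2]<9)&(abs(S[:,0]-545)<130)&(abs(S[:,1]+17)<200)]
    m=np.zeros((400,500),np.uint8)
    ij=np.round(B[:,:2]-[350,-270]).astype(int); m[ij[:,0],ij[:,1]]=255
    m=cv2.morphologyEx(cv2.morphologyEx(m,cv2.MORPH_CLOSE,np.ones((15,15))),cv2.MORPH_OPEN,np.ones((15,15)))
    c=max(cv2.findContours(m,0,1)[0],key=cv2.contourArea); bx=cv2.boxPoints(cv2.minAreaRect(c)); print(lab,len(B),"board",(bx[:,::-1]+[350,-270]).tolist())
    print(" front edge x by y:",[(int(y),round(float(np.percentile(B[abs(B[:,1]-y)<10,0],2)),1)) for y in range(-150,121,30) if (abs(B[:,1]-y)<10).sum()>5])
E
python3 fit.py
```

```text
tin_out top 342 [425.1 295.9] 112.21695622724124 3.9513494040345796
tin_out side 294 [426.8 295.3] 112.72949372663885 2.4280570971909783
tin_out both 636 [425.9 295.4] 112.62684476670316 3.3629177911647234
left top 244 [588.3  56.2] 4.1793291034768
left side 230 [591.   56.3] 2.148877222026263
left both 474 [589.6  56.4] 3.4190233963112013
mid top 263 [596.2 -32.2] 5.477164359799793
mid side 230 [599.  -32.5] 4.221572783738169
mid both 493 [597.4 -32.1] 5.007986910172322
right top 253 [602.6 -97.8] 4.387976648593869
right side 332 [603.8 -98.1] 2.3187576793227924
right both 585 [603.4 -98.1] 3.381343765399198
shaker top 186 [506.3  85.4] 3.923352893376321
shaker side 256 [505.7  86.2] 2.947330861569525
shaker both 442 [505.9  86. ] 3.399999588345065
jar top 393 [523.8 -79.2] 3.0008289957942114
jar side 577 [523.6 -78.3] 2.0585613194043546
jar both 970 [523.6 -78.4] 2.4972247017033378
top 1127 board [[468.85108947753906, -64.3121337890625], [443.44349670410156, 124.12728881835938], [584.6075286865234, 143.16064453125], [610.01513671875, -45.278778076171875]]
 front edge x by y: [(-150, 475.2), (-120, 421.6), (-90, 420.3), (-60, 429.4), (-30, 443.7), (0, 424.0), (30, 429.7), (60, 437.7), (90, 424.3), (120, 456.0)]
side 1086 board [[484.24005126953125, -185.59085083007812], [453.46844482421875, 114.4326171875], [619.3389892578125, 131.44497680664062], [650.110595703125, -168.5784912109375]]
 front edge x by y: [(-150, 481.7), (-120, 480.1), (-90, 476.8), (-60, 450.7), (-30, 426.2), (0, 434.4), (30, 461.6), (60, 431.7), (90, 458.8), (120, 453.3)]
```

```bash
cat >> h.py <<'E'
from scipy.spatial.transform import Rotation as Ro
def tool(th,beta):
    "tool down, closing line at world angle th, then tilted by beta about the closing line (deg)"
    c,s=np.cos(np.radians(th)),np.sin(np.radians(th)); y=np.array([c,s,0]); z=np.array([0,0,-1.])
    R=Ro.from_matrix(np.stack([np.cross(y,z),y,z],1))
    return Ro.from_rotvec(np.radians(beta)*y)*R
def go(pos,th,beta):
    s=sensors.sense(); q=s["ee_rot"]; R=Ro.from_quat([q[1],q[2],q[3],q[0]])
    T=tool(th,beta); T2=tool(th+180,-beta)
    rv=min(((X*R.inv()).as_rotvec(degrees=True) for X in (T,T2)),key=np.linalg.norm)
    print("shift",np.round(np.array(pos)-s["eef_pos"],1),"turn",np.round(rv,1),"t",s["time_s"],"joints",np.round(s["joints"],2),"F",np.round(s["force"],1),"w",round(s["grip_width"],3))
E
python3 - <<'E'
from h import *
print(ctrl.tip_extent)
tz=tool(22.6,-45).as_matrix()[:,2]; print(tz)
go(np.array([427,292,25])-100*tz,22.6,-45); go(np.array([427,292,25])-100*tz,22.6,45)
E
```

```text
17.0
[ 0.27173783 -0.6528082  -0.70710678]
shift [ 178.6 -118.9 -152.6] turn [-33.2 -31.9 -40.2] t 2.55 joints [ 0.91  0.31  1.5  -0.    1.33 -0.22] F [-0.  -0.4  0.2] w 0.998
shift [ 178.6 -118.9 -152.6] turn [ 33.2  31.9 -40.2] t 2.55 joints [ 0.91  0.31  1.5  -0.    1.33 -0.22] F [-0.  -0.4  0.2] w 0.998
```

```bash
python3 -m jog '[[[22,-15,-10],[-3.8,-3.7,-4.6],0],[[45,-30,-20],[-7.7,-7.4,-9.3],0],[[67,-45,-40],[-11.5,-11.1,-14],0],[[89,-60,-60],[-15.4,-14.8,-18.6],0],[[112,-75,-80],[-19.2,-18.4,-23.2],0],[[134,-90,-105],[-23,-22.1,-27.9],0],[[157,-105,-128],[-26.8,-25.8,-32.5],0],[[179,-119,-152],[-30.6,-29.5,-37.1],0]]' 40
python3 -c "
from h import *
go([427,292,25],22.6,-45)"
```

```text
time_s: 3.22
eef_pos: [401.1, 356.6, 95.7]
ee_rot: [0.299, 0.495, 0.792, -0.197]
force: [-0.4, 0.8, 1.6]
grip_width: 1.002
shift [ 25.9 -64.6 -70.7] turn [-2.4 -2.1 -3. ] t 3.2167 joints [ 0.79  0.72  1.46 -0.7   1.34  0.64] F [-0.4  0.8  1.6] w 1.002
```

```bash
python3 -m jog '[[[0,0,0],[-2.4,-2.1,-3],0],[[5,-13,-14],[-2.4,-2.1,-3],0],[[10,-26,-28],[-2.4,-2.1,-3],0],[[16,-39,-43],[-2.4,-2.1,-3],0],[[21,-52,-57],[-2.4,-2.1,-3],0],[[25,-63,-69],[-2.4,-2.1,-3],0],[[25,-63,-69],[-2.4,-2.1,-3],0],[[25,-63,-69],[-2.4,-2.1,-3],0]]'
python3 - <<'E'
from h import *
go([426.5,294,27],22.6,-45)
p=capture("wrist"); cv2.imwrite("pics/v4.png",p["color"])
E
```

```text
time_s: 3.88
eef_pos: [425.2, 294.1, 27.3]
ee_rot: [0.316, 0.512, 0.77, -0.213]
force: [-0.1, 0.6, -0.4]
grip_width: 1.0
shift [ 1.3 -0.1 -0.3] turn [-0.1 -0.3 -0.1] t 3.8833 joints [ 0.69  0.8   1.57 -0.81  1.2   0.76] F [-0.1  0.6 -0.4] w 1.0
```

View pics/v4.png

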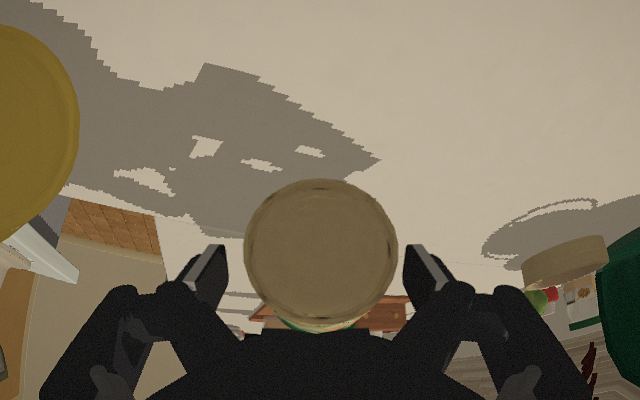

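View 4 (wrist): the tin's end cap, at about (321,250), is centred between the open pads at about (205,280) and (435,275). Closing the gripper.

```bash
python3 -m jog '[[[0,0,0],[0,0,0],1],[[0,0,0],[0,0,0],1],[[0,0,0],[0,0,0],1],[[0,0,0],[0,0,0],1],[[0,0,0],[0,0,0],1],[[0,0,0],[0,0,0],1],[[0,0,10],[0,0,0],1],[[0,0,35],[0,0,0],1]]' 40
python3 -c "
from h import *
go([426,294,70],22.6,45)"
```

```text
time_s: 4.6
eef_pos: [423.8, 293.3, 60.3]
ee_rot: [0.315, 0.511, 0.771, -0.215]
force: [-0.4, 0.0, -2.7]
grip_width: 0.658
shift [2.2 0.7 9.7] turn [83.  34.2 -0.5] t 4.6 joints [ 0.69  0.74  1.57 -0.79  1.24  0.72] F [-0.4  0.  -2.7] w 0.658
```

```bash
python3 -m jog '[[[0,0,5],[6.4,2.6,0],1],[[0,0,10],[12.8,5.3,0],1],[[0,0,10],[19.2,8,0],1],[[0,0,10],[25.6,10.6,0],1],[[0,0,10],[32,13.3,0],1],[[0,0,10],[38.4,16,0],1],[[0,0,10],[44.8,18.6,0],1],[[0,0,10],[51,21.2,0],1]]'
python3 -c "
from h import *
go([426,294,70],22.6,45)"
```

```text
time_s: 5.27
eef_pos: [425.4, 294.3, 73.4]
ee_rot: [-0.077, 0.55, 0.83, 0.054]
force: [-0.6, -0.2, -2.0]
grip_width: 0.659
shift [ 0.6 -0.3 -3.4] turn [31.5 13.4 -0.2] t 5.2667 joints [ 0.29  0.5   1.75  0.24  0.93 -0.26] F [-0.6 -0.2 -2. ] w 0.659
```

```bash
python3 -m jog '[[[0,0,0],[6.3,2.7,0],1],[[0,0,0],[12.6,5.4,0],1],[[0,0,0],[18.9,8,0],1],[[0,0,0],[25.2,10.7,0],1],[[0,0,0],[31.5,13.4,0],1],[[0,0,-15],[31.5,13.4,0],1],[[0,0,-25],[31.5,13.4,0],1],[[0,0,-31],[31.5,13.4,0],1]]'
python3 -c "
from h import *
go([426,294,36],22.6,45)
for n in('side','top'):
    p=capture(n); P,_,_=pts(p); X=P[(np.hypot(P[:,0]-425,P[:,1]-293)<50)&(P[:,2]>12)]
    print(n,len(X),np.percentile(X,[1,50,99],axis=0).round())
cv2.imwrite('pics/v5.png',cv2.resize(capture('side')['color'][90:190,240:360],None,fx=5,fy=5,interpolation=3))
"
```

```text
time_s: 5.93
eef_pos: [424.7, 294.0, 40.3]
ee_rot: [-0.317, 0.512, 0.771, 0.209]
force: [0.1, -0.5, -2.8]
grip_width: 0.658
shift [ 1.3 -0.  -4.3] turn [ 0.4 -0.  -0.3] t 5.9333 joints [ 0.05  0.68  1.78  0.8   1.16 -0.87] F [ 0.1 -0.5 -2.8] w 0.658
side 172 [[393. 247.  13.]
 [425. 270.  36.]
 [460. 319.  79.]]
top 250 [[385. 246.  28.]
 [411. 283.  68.]
 [448. 321. 111.]]
```

View pics/v5.png

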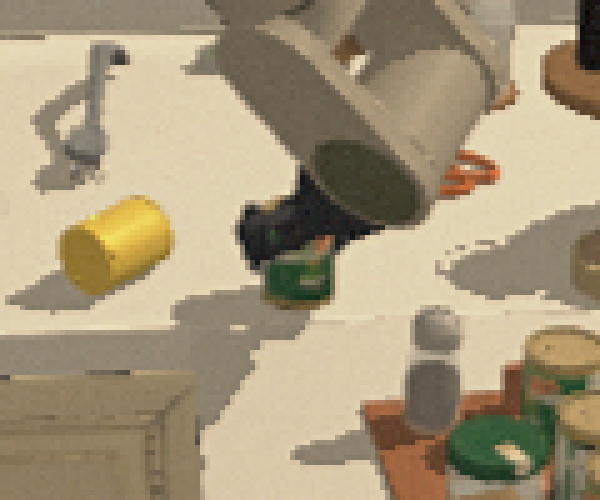

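View 5 (side): the tin is held upright at crop (298,270), close to the worktop, clear of the yellow tin. Lowering the last few millimetres.

```bash
python3 -m jog '[[[0,0,-1],[0,0,0],1],[[0,0,-2],[0,0,0],1],[[0,0,-3],[0,0,0],1],[[0,0,-3.5],[0,0,0],1],[[0,0,-4],[0,0,0],1],[[0,0,-4.5],[0,0,0],1],[[0,0,-4.5],[0,0,0],1],[[0,0,-4.5],[0,0,0],1]]'
```

```text
time_s: 6.75
eef_pos: [425.5, 294.7, 39.6]
ee_rot: [-0.318, 0.511, 0.77, 0.211]
force: [-2.5, -5.7, 22.3]
grip_width: 0.661
```

```bash
python3 -m jog '[[[0,0,2],[0,0,0],1],[[0,0,3],[0,0,0],1],[[0,0,3.5],[0,0,0],1],[[0,0,3.5],[0,0,0],0],[[0,0,3.5],[0,0,0],0],[[0,0,3.5],[0,0,0],0],[[0,0,3.5],[0,0,0],0],[[0,0,3.5],[0,0,0],0]]'
python3 -c "
from h import *
go([426,294,36],22.6,45);print(tool(22.6,45).as_matrix()[:,2])
cv2.imwrite('pics/v6.png',capture('wrist')['color'])
"
```

```text
time_s: 7.42
eef_pos: [425.1, 294.2, 40.3]
ee_rot: [-0.317, 0.512, 0.77, 0.21]
force: [0.2, -0.4, 0.7]
grip_width: 1.001
shift [ 0.9 -0.2 -4.3] turn [ 0.3  0.  -0.3] t 7.4167 joints [ 0.05  0.68  1.78  0.8   1.16 -0.87] F [ 0.2 -0.4  0.7] w 1.001
[-0.27173783  0.6528082  -0.70710678]
```

View pics/v6.png

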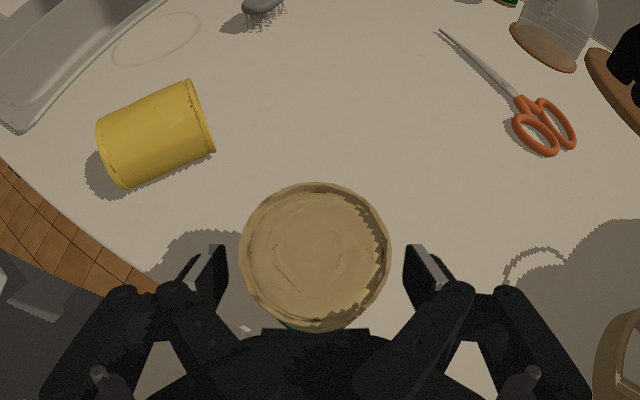

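View 6 (wrist): the tin's lid, at about (315,255), is between the fully open pads, so it is standing and released. Backing off along the tool axis, then turning to point down.

```bash
python3 -m jog '[[[5,-13,14],[0,0,0],0],[[11,-26,28],[0,0,0],0],[[17,-41,45],[0,0,0],0],[[24,-59,64],[-4,-1.6,0],0],[[24,-59,85],[-10,-4.1,0],0],[[24,-59,105],[-16,-6.6,0],0],[[24,-59,125],[-22,-9.2,0],0],[[24,-59,140],[-28,-11.7,0],0]]'
python3 - <<'E'
from h import *
from scipy.optimize import least_squares
exec(open("fit.py").read().split("# standing")[1].split("for nm")[0])
for n in("top","side"):
    p=capture(n); S=pts(p)[0]
    X=S[(np.hypot(S[:,0]-426,S[:,1]-294)<45)&(S[:,2]>10)&(S[:,2]<90)]
    r=least_squares(up,[426,294],args=(X,28.5,72),loss="soft_l1",f_scale=2); print(n,len(X),r.x,np.sqrt(np.mean(r.fun**2)),np.percentile(X[:,2],98))
go([426,294,52],5.5,0)
E
```

```text
time_s: 8.13
eef_pos: [449.8, 234.9, 182.6]
ee_rot: [-0.101, 0.55, 0.826, 0.068]
force: [0.3, -0.5, 0.0]
grip_width: 1.0Traceback (most recent call last):
  File "<stdin>", line 3, in <module>
  File "<string>", line 1
    tins
IndentationError: unexpected indent
```

```bash
cat >> h.py <<'E'
from scipy.optimize import least_squares
def up(q,X,R,h):
    d=np.hypot(X[:,0]-q[0],X[:,1]-q[1])-R; z=X[:,2]-h
    return np.where(np.maximum(d,z)>0,np.hypot(np.maximum(d,0),np.maximum(z,0)),np.maximum(d,z))
def stand(n,x,y,h,R=28.5,lo=10):
    S=pts(capture(n))[0]
    X=S[(np.hypot(S[:,0]-x,S[:,1]-y)<R+14)&(S[:,2]>lo)&(S[:,2]<h+15)]
    r=least_squares(up,[x,y],args=(X,R,h),loss="soft_l1",f_scale=2)
    print(n,len(X),np.round(r.x,1),"rms",round(np.sqrt(np.mean(r.fun**2)),1),"z98",np.round(np.percentile(X[:,2],98),1)); return r.x
E
python3 - <<'E'
from h import *
for n in("top","side"): stand(n,426,294,72)
go([426,294,52],5.5,0)
E
```

```text
top 316 [424.1 293.3] rms 3.7 z98 74.7
side 296 [425.9 292.8] rms 2.6 z98 72.7
shift [ -23.5   57.1 -131.7] turn [-13.8  -3.3 -17.4] t 8.2333 joints [ 0.14  0.34  1.66  0.25  1.22 -0.36] F [-0.1  0.3 -0.4] w 0.999
```

```bash
python3 -m jog '[[[-8,19,-10],[-4.6,-1.1,-5.8],0],[[-16,38,-20],[-9.2,-2.2,-11.6],0],[[-24.5,58,-40],[-13.8,-3.3,-17.4],0],[[-24.5,58,-70],[-13.8,-3.3,-17.4],0],[[-24.5,58,-100],[-13.8,-3.3,-17.4],0],[[-24.5,58,-125],[-13.8,-3.3,-17.4],0],[[-24.5,58,-134],[-13.8,-3.3,-17.4],0],[[-24.5,58,-134],[-13.8,-3.3,-17.4],0]]'
python3 -c "
from h import *
go([425,293,50],5.5,0)"
```

```text
time_s: 8.9
eef_pos: [423.4, 292.3, 44.0]
ee_rot: [-0.005, 0.674, 0.738, -0.003]
force: [-0.7, 0.1, 1.5]
grip_width: 0.999
shift [1.6 0.7 6. ] turn [-0.1 -0.6  0.3] t 8.9 joints [0.37 0.55 1.74 0.01 0.86 0.28] F [-0.7  0.1  1.5] w 0.999
```

```bash
python3 -m jog '[[[0,0,0],[0,0,0],1],[[0,0,0],[0,0,0],1],[[0,0,0],[0,0,0],1],[[0,0,0],[0,0,0],1],[[0,0,0],[0,0,0],1],[[0,0,0],[0,0,0],1],[[0,0,15],[0,0,0],1],[[0,0,50],[0,0,0],1]]' 40
python3 -c "
from h import *
go([505,1,180],5.5,0)"
```

```text
time_s: 9.57
eef_pos: [422.6, 292.2, 94.0]
ee_rot: [-0.005, 0.674, 0.739, -0.004]
force: [0.1, 0.3, -3.1]
grip_width: 0.661
shift [  82.4 -291.2   86. ] turn [-0.  -0.7  0.3] t 9.5667 joints [0.37 0.47 1.71 0.01 0.97 0.28] F [ 0.1  0.3 -3.1] w 0.661
```

```bash
python3 -m jog '[[[0,-10,30],[0,0,0],1],[[8,-40,55],[0,-0.3,0],1],[[20,-80,70],[0,-0.7,0.3],1],[[34,-120,76],[0,-0.7,0.3],1],[[48,-160,76],[0,-0.7,0.3],1],[[60,-200,76],[0,-0.7,0.3],1],[[72,-240,76],[0,-0.7,0.3],1],[[82,-275,76],[0,-0.7,0.3],1]]' 50
python3 -c "
from h import *
go([506,1,52],5.5,0)"
```

```text
time_s: 10.23
eef_pos: [506.7, 16.1, 172.8]
ee_rot: [0.001, 0.672, 0.74, 0.004]
force: [0.5, 1.4, -3.0]
grip_width: 0.656
shift [  -0.7  -15.1 -120.8] turn [-0.2  0.4 -0. ] t 10.2333 joints [-0.2   0.34  1.66  0.01  1.13 -0.3 ] F [ 0.5  1.4 -3. ] w 0.656
```

```bash
python3 -m jog '[[[0,-8,0],[0,0.4,0],1],[[-0.5,-14,-10],[0,0.4,0],1],[[-0.5,-14,-35],[0,0.4,0],1],[[-0.5,-14,-62],[0,0.4,0],1],[[-0.5,-14,-88],[0,0.4,0],1],[[-0.5,-14,-108],[0,0.4,0],1],[[-0.5,-14,-116],[0,0.4,0],1],[[-0.5,-14,-119],[0,0.4,0],1]]'
python3 -c "
from h import *
go([506,2,50],5.5,0)"
```

```text
time_s: 10.9
eef_pos: [505.4, 5.2, 53.1]
ee_rot: [-0.002, 0.672, 0.741, 0.001]
force: [-6.7, 0.9, 29.3]
grip_width: 0.659
shift [ 0.6 -3.2 -3.1] turn [-0.2 -0.1 -0.1] t 10.9 joints [-0.22  0.52  1.77  0.    0.86 -0.32] F [-6.7  0.9 29.3] w 0.659
```

```bash
python3 -m jog '[[[0,0,1],[0,0,0],1],[[0,0,1.5],[0,0,0],1],[[0,0,1.5],[0,0,0],0.15],[[0,0,1.5],[0,0,0],0.15],[[0,0,1.5],[0,0,0],0.15],[[0,0,1.5],[0,0,0],0.15],[[0,0,1.5],[0,0,0],0.15],[[0,0,1.5],[0,0,0],0.15]]'
python3 -c "
from h import *
go([506,2,50],5.5,0)
cv2.imwrite('pics/v7.png',capture('wrist')['color'])"
```

```text
time_s: 11.57
eef_pos: [506.2, 4.1, 54.8]
ee_rot: [-0.001, 0.672, 0.74, 0.001]
force: [-0.0, -0.6, -0.8]
grip_width: 0.848
shift [-0.2 -2.1 -4.8] turn [-0.2 -0.  -0. ] t 11.5667 joints [-0.23  0.52  1.77  0.    0.86 -0.32] F [-0.  -0.6 -0.8] w 0.848
```

View pics/v7.png

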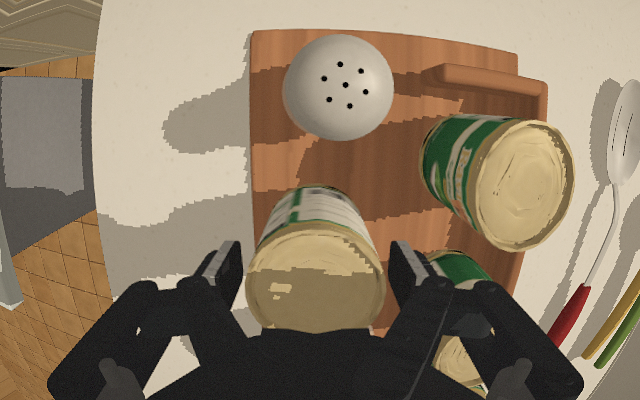

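View 7 (wrist): the tin, lid at about (315,285), stands on the board front with both pads clear of it. The shaker is at (340,85) and tin_left at (500,185), both undisturbed. Rising, then measuring.

```bash
python3 -m jog '[[[0,0,10],[0,0,0],0.15],[[0,0,30],[0,0,0],0.15],[[0,0,65],[0,0,0],0.15],[[0,0,100],[0,0,0],0.15],[[-20,0,120],[0,0,-7],0.3],[[-50,0,120],[0,0,-14],0.5],[[-85,0,120],[0,0,-21],0.6],[[-120,0,120],[0,0,-28],0.6]]'
python3 - <<'E'
from h import *
d={}
for nm,x,y,R,h,lo in(("out",506,3,28.5,78,40),("left",590,56,28.5,78,42),("mid",597,-32,28.5,78,42),("right",603,-98,28.5,78,42),("shaker",506,86,22,96,14),("jar",523,-78,33,90,14)):
    print(nm); d[nm]=np.mean([stand(n,x,y,h,R,lo) for n in("top","side")],0)
v=d["left"]-d["right"]; psi=np.arctan2(-v[0],v[1]); c,s=np.cos(psi),np.sin(psi); print("psi",np.degrees(psi))
go([440,-5,100],95.5,0)
E
```

```text
time_s: 12.28
eef_pos: [384.8, 4.3, 175.4]
ee_rot: [-0.001, 0.833, 0.554, 0.002]
force: [0.7, 0.1, 0.2]
grip_width: 0.398
out
top 236 [504.2   5.6] rms 3.9 z98 80.2
side 224 [506.3   4. ] rms 2.1 z98 79.1
left
top 135 [588.3  57.4] rms 3.7 z98 80.6
side 236 [590.7  56.1] rms 2.3 z98 79.2
mid
top 250 [596.4 -32.3] rms 4.4 z98 80.2
side 219 [598.5 -32.3] rms 3.1 z98 79.1
right
top 259 [601.4 -96.6] rms 4.7 z98 81.5
side 338 [603.6 -97.3] rms 3.1 z98 78.8
shaker
top 2 [506.1  82.3] rms 0.0 z98 16.1
side 139 [505.9  88.8] rms 2.6 z98 95.7
jar
top 397 [523.8 -79.8] rms 2.8 z98 93.8
side 580 [523.4 -78. ] rms 2.1 z98 92.5
psi 4.843698837415582
shift [ 53.6  -9.1 -74.6] turn [ -0.1   0.1 -62.1] t 12.8833 joints [-0.3   0.09  1.98  0.    1.07  0.09] F [ 0.1  0.6 -0.2] w 0.402
```

```bash
python3 -m jog '[[[0,0,0],[0,0,-7.1],0.65],[[0,0,0],[0,0,-14.2],0.65],[[10,0,0],[0,0,-21.3],0.65],[[20,0,0],[0,0,-28.4],0.65],[[30,0,0],[0,0,-35.5],0.65],[[40,-1,0],[0,0,-42.6],0.65],[[50,-2,-10],[0,0,-49.7],0.65],[[60,-3,-30],[0,0,-56.8],0.65]]'
python3 -c "
from h import *
go([454,-0.4,46],95.4,0)"
```

```text
time_s: 13.55
eef_pos: [447.9, 0.9, 145.8]
ee_rot: [0.0, 0.996, 0.091, 0.004]
force: [0.5, -0.4, 0.5]
grip_width: 0.35
shift [  6.1  -1.3 -99.8] turn [ 0.   0.4 -5. ] t 13.55 joints [-0.26  0.26  1.86  0.    1.01  1.13] F [ 0.5 -0.4  0.5] w 0.35
```

```bash
python3 -m jog '[[[10,-1,-10],[0,0,-5.2],0.65],[[10,-1,-30],[0,0,-5.2],0.65],[[10,-1,-60],[0,0,-5.2],0.65],[[10,-1,-85],[0,0,-5.2],0.65],[[10,-1,-97],[0,0,-5.2],0.65],[[10,-1,-99],[0,0,-5.2],0.65],[[10,-1,-99],[0,0,-5.2],0.65],[[10,-1,-99],[0,0,-5.2],0.65]]'
python3 - <<'E'
from h import *
go([454,-0.4,46],95.4,0)
cv2.imwrite('pics/v8.png',cv2.resize(capture('side')['color'][110:230,290:410],None,fx=5,fy=5,interpolation=3))
E
```

```text
time_s: 14.22
eef_pos: [456.7, 0.0, 46.5]
ee_rot: [0.0, 0.999, 0.048, 0.002]
force: [0.1, 0.3, 0.2]
grip_width: 0.349
shift [-2.7 -0.4 -0.5] turn [-0.   0.3 -0.2] t 14.2167 joints [-0.26  0.45  1.92  0.    0.77  1.21] F [0.1 0.3 0.2] w 0.349
```

View pics/v8.png

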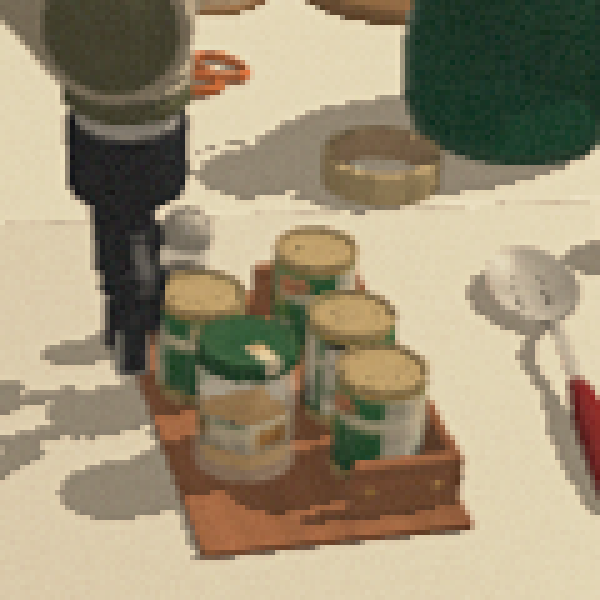

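View 8 (side): the jaws, at crop (140,310), stand in front of the tray behind the tin (200,340). The tin is upright in the lane, with the jar and the other tins untouched. Starting the push.

```bash
python3 -m jog '[[[8,0.8,0],[0,0,0],0.65],[[14,1.3,0],[0,0,0],0.65],[[20,1.9,0],[0,0,0],0.65],[[26,1.4,0],[0,0,0],0.65],[[32,0.8,0],[0,0,0],0.65],[[38,0.2,0],[0,0,0],0.65],[[44,-0.4,0],[0,0,0],0.65],[[50,-1,0],[0,0,0],0.65]]'
python3 - <<'E'
from h import *
for nm,x,y in(("out",540,6),("left",590,56),("mid",597,-32),("right",603,-97)):
    print(nm); stand("side",x,y,78,28.5,42)
stand("top",540,6,78,28.5,42)
go([558,5,46],95.4,0)
E
```

```text
time_s: 14.93
eef_pos: [506.7, -0.9, 45.7]
ee_rot: [-0.0, 0.999, 0.048, 0.002]
force: [-1.5, 0.8, 1.0]
grip_width: 0.357
out
side 120 [541.2   3.2] rms 5.1 z98 79.3
left
side 196 [590.5  56.5] rms 2.6 z98 79.0
mid
side 247 [596.5 -30.2] rms 4.2 z98 79.3
right
side 345 [603.9 -97. ] rms 3.5 z98 79.4
top 51 [540.5   0.8] rms 6.8 z98 80.2
shift [52.   5.9  0.3] turn [-0.   0.2 -0.1] t 15.1833 joints [-0.23  0.53  1.77  0.    0.83  1.24] F [-0.5 -0.  -0.6] w 0.351
```

```bash
python3 -m jog '[[[5,0.5,0],[0,0,0],0.65],[[10,0.9,0],[0,0,0],0.65],[[15,1.4,0],[0,0,0],0.65],[[20,1.9,0],[0,0,0],0.65],[[25,2.4,0],[0,0,0],0.65],[[30,2.8,0],[0,0,0],0.65],[[35,3.3,0],[0,0,0],0.65],[[40,3.8,0],[0,0,0],0.65]]'
python3 - <<'E'
from h import *
for nm,x,y in(("out",581,6),("left",590,62),("mid",597,-45),("right",603,-102)):
    print(nm); stand("side",x,y,78,28.5,42)
go([558,5,46],95.4,0)
cv2.imwrite('pics/v9.png',cv2.resize(capture('side')['color'][110:230,290:410],None,fx=5,fy=5,interpolation=3))
E
```

```text
time_s: 15.85
eef_pos: [546.7, 3.0, 45.7]
ee_rot: [-0.0, 0.999, 0.048, 0.002]
force: [-1.8, 1.2, 0.8]
grip_width: 0.347
out
side 147 [589.1   3. ] rms 4.5 z98 79.6
left
side 102 [595.2  56.2] rms 3.6 z98 78.7
mid
side 275 [595.5 -43.2] rms 5.2 z98 85.4
right
side 380 [ 603.5 -103. ] rms 4.6 z98 79.2
shift [11.6  2.1  0.2] turn [-0.   0.2 -0.2] t 16.05 joints [-0.21  0.6   1.65  0.    0.89  1.26] F [ 0.4 -0.6  0.3] w 0.35
```

View pics/v9.png

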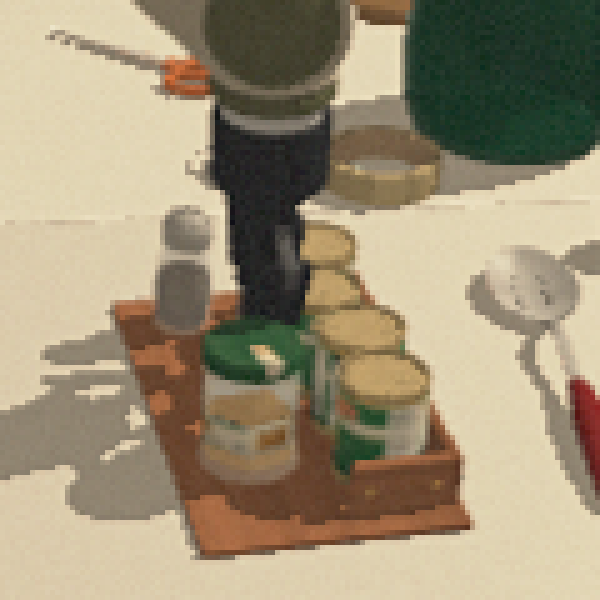

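View 9 (side): the tin has entered the gap, lid at crop (330,290); the neighbours have slid apart, upright, and the shaker and jar are standing. Pushing the last ~13 mm gently.

```bash
python3 -m jog '[[[4,0.4,0],[0,0,0],0.65],[[8,0.7,0],[0,0,0],0.65],[[10,0.9,0],[0,0,0],0.65],[[11,1,0],[0,0,0],0.65],[[12,1.1,0],[0,0,0],0.65],[[13,1.2,0],[0,0,0],0.65],[[13,1.2,0],[0,0,0],0.65],[[13,1.2,0],[0,0,0],0.65]]'
python3 - <<'E'
from h import *
for nm,x,y in(("out",592,6),("left",590,62),("mid",597,-50),("right",603,-107)):
    print(nm); stand("side",x,y,78,28.5,42)
E
```

```text
time_s: 16.77
eef_pos: [558.7, 4.2, 45.7]
ee_rot: [-0.0, 0.999, 0.048, 0.001]
force: [-4.9, 0.3, 1.6]
grip_width: 0.349
out
side 130 [592.7   4.2] rms 5.5 z98 80.3
left
side 59 [592.1  56.3] rms 3.3 z98 80.4
mid
side 271 [599.6 -48.2] rms 5.5 z98 85.6
right
side 369 [ 604.1 -105.9] rms 3.7 z98 79.4
```

```bash
python3 -m jog '[[[0.5,0,0],[0,0,0],0.65],[[1,0.1,0],[0,0,0],0.65],[[1.5,0.1,0],[0,0,0],0.65],[[2,0.2,0],[0,0,0],0.65],[[2.5,0.2,0],[0,0,0],0.65],[[2.5,0.2,0],[0,0,0],0.65],[[2.5,0.2,0],[0,0,0],0.65],[[2.5,0.2,0],[0,0,0],0.65]]'
```

```text
time_s: 17.63
eef_pos: [560.6, 4.4, 45.6]
ee_rot: [-0.0, 0.999, 0.049, 0.0]
force: [-9.5, -0.5, 3.5]
grip_width: 0.355
```

```bash
python3 -m jog '[[[-8,-0.8,0],[0,0,0],0.65],[[-25,-2.4,5],[0,0,0],0.65],[[-50,-4.7,20],[0,0,0],0.65],[[-80,-7.5,45],[0,0,0],0.65],[[-115,-11,75],[0,0,0],0.65],[[-150,-14,100],[0,0,0],0.65],[[-185,-17,120],[0,0,0],0.65],[[-215,-17,140],[0,0,0],0.65]]'
python3 - <<'E'
from h import *
o=np.array([596.6,-22.7]); a=np.radians(5.4); T=np.array([[np.cos(a),np.sin(a)],[-np.sin(a),np.cos(a)]])
for nm,x,y,R,h,lo in(("out",596,6,28.5,78,44),("left",590,62,28.5,78,44),("mid",599,-50,28.5,78,44),("right",604,-106,28.5,78,44),("shaker",506,86,22,96,14),("jar",523,-78,33,90,14)):
    print(nm); q=np.mean([stand(n,x,y,h,R,lo) for n in("top","side")],0); print("   tray",np.round(T@(q-o),1))
p=capture('top')
cv2.imwrite('pics/v10.png',cv2.resize(p['color'][130:220,250:370],None,fx=6,fy=6,interpolation=3))
E
```

```text
time_s: 18.3
eef_pos: [345.4, -12.8, 186.7]
ee_rot: [0.0, 0.999, 0.048, 0.002]
force: [1.3, -0.6, 0.4]
grip_width: 0.35
out
top 302 [593.8   8.1] rms 5.6 z98 79.6
side 226 [596.6   6.8] rms 4.7 z98 79.7
   tray [ 1.5 30.1]
left
top 205 [594.9  56.7] rms 4.9 z98 80.9
side 194 [593.6  59.2] rms 3.7 z98 79.4
   tray [ 5.3 80.5]
mid
top 294 [598.6 -49. ] rms 5.5 z98 80.0
side 251 [600.3 -49.6] rms 5.0 z98 79.5
   tray [  0.3 -26.7]
right
top 291 [ 601.1 -103.7] rms 4.6 z98 80.3
side 358 [ 604.6 -106.9] rms 3.9 z98 78.8
   tray [ -1.6 -82.8]
shaker
  return _methods._mean(a, axis=axis, dtype=dtype,
  ret = ret.dtype.type(ret / rcount)
Traceback (most recent call last):
  File "h.py", line 32, in stand
    print(n,len(X),np.round(r.x,1),"rms",round(np.sqrt(np.mean(r.fun**2)),1),"z98",np.round(np.percentile(X[:,2],98),1)); return r.x
                                                                                            ~~~~~~~~~~~~~^^^^^^^^^^^
IndexError: index -1 is out of bounds for axis 0 with size 0
```

```bash
python3 -m jog '[[[0,30,10],[0,0,0],0.65],[[0,65,20],[0,0,0],0.65],[[0,100,30],[0,0,0],0.65],[[0,135,40],[0,0,0],0.65],[[0,170,50],[0,0,0],0.65],[[0,205,50],[0,0,0],0.65],[[0,240,50],[0,0,0],0.65],[[0,260,50],[0,0,0],0.65]]'
cat > chk.py <<'E'
from h import *
o=np.array([596.6,-22.7]); a=np.radians(5.4); T=np.array([[np.cos(a),np.sin(a)],[-np.sin(a),np.cos(a)]])
def U(q,X): 
    D=np.array([up(c,X,28.5,78) for c in q.reshape(-1,2)]); return D.min(0)
for n in("top","side"):
    p=capture(n); S=pts(p)[0]; t=(S[:,:2]-o)@T.T
    X=S[(abs(t[:,0])<40)&(abs(t[:,1])<130)&(S[:,2]>46)&(S[:,2]<95)]
    q0=np.array([[0,88],[0,30],[0,-28],[0,-85]])@T+o
    r=least_squares(U,q0.ravel(),args=(X,),loss="soft_l1",f_scale=2)
    print(n,len(X),"tray",np.round((r.x.reshape(-1,2)-o)@T.T,1).tolist(),"rms",np.sqrt(np.mean(r.fun**2)).round(1))
    cv2.imwrite(f'pics/{n}E.png',p['color'])
for nm,x,y,R,h in(("shaker",506,86,22,96),("jar",523,-78,33,90)):
    for n in("top","side"):
        try: print(nm); stand(n,x,y,h,R,14)
        except Exception as e: print("none")
A=cv2.imread('pics/topE.png')[130:220,250:370]; B=cv2.imread('pics/sideE.png')[130:220,290:410]
cv2.imwrite('pics/v10.png',cv2.resize(np.vstack([A,B]),None,fx=3.3,fy=3.3,interpolation=3))
E
python3 chk.py
```

```text
time_s: 19.42
eef_pos: [346.4, 250.5, 235.0]
ee_rot: [-0.0, 0.999, 0.05, 0.001]
force: [-0.5, -1.5, 0.4]
grip_width: 0.35
top 916 tray [[0.8, 89.6], [0.3, 31.2], [-0.1, -28.7], [-1.5, -84.9]] rms 4.0
side 839 tray [[3.1, 88.4], [3.1, 30.7], [2.4, -28.9], [0.2, -85.4]] rms 2.1
shaker
top 187 [506.7  85.6] rms 3.7 z98 94.1
shaker
side 256 [505.6  86.2] rms 2.9 z98 95.3
jar
top 391 [526.2 -80.6] rms 3.0 z98 94.0
jar
side 580 [526.6 -80.1] rms 2.1 z98 92.4
```

View pics/v10.png

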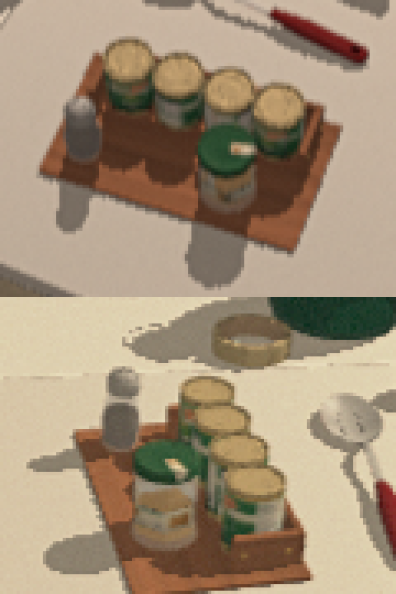

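View 10 (top and side): all four lids sit in one straight row against the rail, at crop (130,60), (178,75), (228,90) and (279,105) in the top view. The shaker and jar are standing and the arm is clear. Handing in.

```bash
python3 -c "
from h import *
print(ctrl.finish_job(), sensors.sense()['time_s'])"
```

```text
the job is handed in; nothing more can be done
the job is handed in; nothing more can be done
```

The job is handed in, about 20 s into the 72 s allowed, and the measured end state meets the judged limits; the system gave no verdict.

I gripped the green-labelled tin and stood it upright on the worktop. I then regrasped it from above, set it in the lane, released it, and pushed it into the gap with the half-open jaws. The yellow look-alike was left alone.

**Last checks**
- **Tins:** all four stand upright in a row. Their axes measure -1.5 to +3.1 mm from my estimated home line (limit 8 mm), and the two cameras differ by 2 to 3 mm. tin_out sits at y ≈ 31 mm in the tray frame, within 10 to 50 mm.
- **Shaker:** unmoved within measurement error.
- **Jar:** it measured about 3 mm from its starting place, so I probably brushed it. It is still standing and well under the 20 mm limit.
- **Mug and timer:** not re-measured at the end, but the arm never went near them.
- **Tray lane point:** the network's points (world y 9 and 22 mm) disagreed with my tray fit (y ≈ 1 mm). I used the fit, which matched the tray's given size.

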